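Pulse-spin the loaded tube centrifuge

ROBOT

A 6-joint arm with a two-finger parallel gripper is mounted at the origin on the work surface. World frame = base frame: x ahead of the robot, y to its left, z up, the work surface at z = 0. Lengths are in m, angles in rad, forces in N, time in s.
With the tool pointing down it reaches from about 0.425 to 0.95 m from the base axis. Payload 3.5 kg.
Tool frame: the origin (TCP) lies on the centre line of the jaws, within the pads' length; the fingertips stand 25 mm ahead of it and the grasp point (between the pads) lies 6 mm ahead of it; y points along the fingers, z is the direction in which the jaws open and shut, and the axes are right-handed (so a half turn about y gives the same grasp; the last joint's range is limited). The gripper opens to 85 mm and grips with 20 to 120 N. Pads are 22 mm wide; open, the fingers measure 114 mm over their backs; the gripper's body (76 mm by 85 mm) begins 54 mm behind the grasp point. The pads swing forward as they close: fully open they stand 13 mm farther back than shut.
Start: joints at [-1.316, 0.286, 1.577, -0, 1.279, -0.15], TCP at [0.266, -0.62, 0.256] pointing down, gripper open.
Joint ranges: [-2.77, 2.77], [-0.9, 2.22], [0.21, 2.48], [-1.53, 4.67], [0.24, 2.81], [-2.84, 2.84]. Speed limits (rad/s): [2.79, 2.79, 3.14, 3.14, 3.14, 3.14].

INTERFACE

Orientations are given as a unit quaternion [x, y, z, w].
In Python, from plant import ctrl gives the robot as it stands.
- The arm moves only by the tool arm_command, never from a script. Its argument "steps" is a list of rows, each an object with "hand": the opening, from 0 (shut) to 1 (fully open); "travel": the shift along the tool's x, y, z in units of 0.3 m (1.0 is 0.3 m), a list of three; "rotation": the turn, a rotation vector about the tool's x, y, z in units of 30 degrees (1.0 is 30 degrees), a list of three. A call has 1 to 20 rows; each row shifts and turns the pose as measured when the row begins, along the tool's axes as they then stand; what a row does not reach is not made up. A row lasts 1/8 s, in which the tool goes at most 62.5 mm and 10.7 degrees, less where a joint would pass 70% of its speed; a pose out of reach is approached as far as the arm can. A call with a number of a shift or a turn outside -1 to 1 is refused whole. A call with a gripper value outside its range is refused whole. The fingers move at their own pace and stop on an object; "grip_force" is the grip in N (left out, the last holds). Time passes only in rows, so rows that do not move let the fingers close. It gives the time, the measured TCP pose, the force and the opening at its end, in the units of the state.
- ctrl.get_state(): the state, without advancing time (a new reading comes with each control period).
- ctrl.read_camera(name): name is "scene" or "top" or "wrist"; returns (picture, depth): 480x640x3 uint8, blue, green, red; 480x640 float32, m along the optical axis (not along the pixel's ray), 0 where there is no reading.
- ctrl.camera_params(name): a dict with "fx", "fy", "cx", "cy" (pixels), "extrinsics" (4x4, takes a point from camera to world coordinates); the wrist camera has in their place "tool_from_camera" (4x4, takes a point from camera to tool coordinates, whose origin is the TCP and whose axes are the tool frame's). Camera axes: x right, y down, z forward; pixel columns grow to the right and rows downward; lengths in m; the calibration is good to about 2 mm. A picture is of the moment at which its call begins: read the wrist's pose just before it. camera_params takes no time and is no camera call.
- ctrl.sign_off(): hands the job in, once; it reports no verdict.
Trained networks look in the newest picture that a camera, given by its name, has taken for a name from the list of things; names that differ only in an ending like _2 or _b are one class to them, and where a whole thing is asked for, a point or a joint stands for the part that bears it (a point fixed in the world has none). Each returns a list of dicts, best first, with "score" (0 to 1); they miss things now and then, are a little off and sometimes report something else, mostly with a low value. They report only what shows in the picture. A call takes as long as a camera call.
- ctrl.masks_of(camera, thing): "region" (480x640 bool, what is visible of it) and "at" ([column, row] in pixels, amid what is visible of it).
The state is a dict: "time": time; "qpos": joint angles; "dq": joint speeds; "joint_efforts": joint torques, N m; "eef_pos": TCP position; "tcp_rot": TCP orientation; "contact_force": force on the tool from outside, world axes, zero at the start; "wrist_torque": the same for the moment, N m; "opening": opening from 0.0 (shut) to 1.0 (fully open).
Only numpy, scipy, OpenCV 4.12 (cv2) and the standard library are available. Lean on these libraries where they do the work, as an engineer would, in place of code of your own. Each camera call takes 0.05 s, during which the arm holds its last target.

TASK

Give the tubes already loaded in the centrifuge a short pulse spin, pressing with the closed fingers: switch the machine on at its black mains rocker, then push the lid fully shut, then press the long pulse key and keep it held down - the program finishes while the fingers still hold that key in. Press no other key, do not throw the lid wide open, and leave the tube rack, its tubes and the jar where they stand.

Things in the scene. Friction and masses are not known exactly. Their poses are not given: they have to be found in the camera images.
- centrifuge: White benchtop tube centrifuge, fixed, 250 mm wide (y), 300 deep (x). Origin: centre of its underside on the bench; -x is its front, facing the robot, +y its left. From the front edge (x -150 mm, z 112) a grey control panel rises backwards at 0.42 rad to x -45, z 161. On it from left to right: rocker (y +90), square lid-release key (+25), round start key (-30), long pulse key (-90); display above.
- rocker (a joint): Mains rocker switch, angle in rad: 0 = off (the half nearest the robot stands up, the far half is in), 0.4 = on (near half pushed in). An over-centre spring snaps it to the nearer end; pushing the near half takes about 5 N and it stays on when past 0.2.
- rocker_near (a point): Point to press: top of the near half of the rocker (black, 38 mm up the slope x 24 mm wide, bezel 5 mm high around it), 14 mm from its pivot, 5 mm from its near end. Moves with the rocker, about 5 mm inwards from off to on. Its axes are the panel's while the joint is at 0: x up the slope, y left, z straight out of the panel.
- lid (a joint): Hinged lid, angle in rad: 0 = fully shut, larger = more open; starts ajar at 0.25 to 0.48. The stiff friction hinge keeps it wherever it is left, so it must be pushed all the way home onto the deck; pushing its front edge down takes about 6 N.
- lid_front (a point): Middle of the lid's front edge, on its flat top. The white lid is 165 mm deep, 215 wide, 20 thick; a clear round window (100 mm across, 2 mm below the top) is centred 80 mm behind this point; a grey lip 75 mm wide sticks out 16 mm forward, level with the top. 188 mm above the bench when shut. Axes move with the lid: x to the hinge, y left along the edge, z out of the top.
- lid_hinge (a point): Middle of the lid's hinge line (which runs along the machine's y), at the rear of the deck, 168 mm above the bench, level with the lid's underside and 165 mm behind the front edge.
- pulse (a joint): Travel of the pulse key into the panel in m: 0 = released, 0.004 = fully down. A spring returns it (about 2 N at the start, 4 N fully down); the machine spins only while it is held.
- pulse_top (a point): Centre of the top face of the pulse key, the long white oblong key at the right end of the panel: 34 mm wide, 18 mm up the slope, 7.5 mm proud of the panel. z axis points straight out of the panel, x up the slope, y left; it is pressed along -z.
- start (a joint): Travel of the round start key, 20 mm across, same springing as the pulse key: not to be pressed.
- open (a joint): Travel of the small square lid-release key, 15 mm, same springing as the pulse key: not to be pressed.
- rack: Perforated aluminium tube rack, 200 x 80 x 48 mm, loose, standing to the right of the centrifuge; origin at the centre of its underside. Bystander.
- tube1_mid (a point): Middle of a loose purple-capped tube (13 mm across, 82 mm tall, cap 16 mm) standing in the rack. Bystander.
- tube2_mid (a point): Middle of a second such loose tube standing in the rack. Bystander.
- jar_mid (a point): Middle of a loose white-capped specimen jar (56 mm across, 65 mm tall) standing on the bench to the left of the centrifuge. Bystander.

How it is judged:
By the outcome, as a careful person would: the job done as asked, in the order asked, and still so for the second after the job is handed in, while the arm keeps its last pose, push and grip.
It also fails if it takes over 51 s, if anything falls off the work surface, if the arm or the gripper's body presses on something with over 40 N, if the wrist force passes 120 N, or if a joint passes its speed limit or range.

## Working session

There is one attempt and no reset: what is moved stays moved. The work goes in short steps, Python scripts to look and compute and a tool call to move; the robot and the scene stay as the last step left them, time stands still between calls to the robot, and variables do not carry over. Pictures are saved under pics/ and viewed, and the job is handed in when it is done.

Besides the shell and the picture viewer there is one more tool, called after "Request:" by a JSON object that holds its "method" and its "body". arm_command: Moves the arm, as the interface text tells. Shifts and turns lie within -1 to 1; 1 stands for 0.3 m of shift or 30 degrees of turn. Its arguments: {"type":"object","properties":{"steps":{"type":"array","items":{"type":"object","properties":{"hand":{"type":"number"},"travel":{"type":"array","items":{"type":"number","minimum":-1,"maximum":1}},"rotation":{"type":"array","items":{"type":"number","minimum":-1,"maximum":1}}}}},"grip_force":{"type":"number"}},"required":["steps"]}

```bash
mkdir -p pics; ls
python3 - <<'E'
from plant import ctrl
import cv2,numpy as np
s=ctrl.get_state();print(s)
for c in("scene","top"):
    im,d=ctrl.read_camera(c);cv2.imwrite(f"pics/{c}0.png",im);np.save(f"{c}0.npy",d)
    p=ctrl.camera_params(c);print(c,p)
    for t in("rocker","pulse","lid","centrifuge","start","open"):
        print(c,t,[(round(r["score"],2),r["at"],int(r["region"].sum())) for r in ctrl.masks_of(c,t)][:2])
print(ctrl.camera_params("wrist"))
E
```

```text
pics
{'time': 0.0, 'qpos': array([-1.31597659e+00,  2.87211022e-01,  1.57821293e+00,  2.72163976e-05,
        1.27858895e+00, -1.49998772e-01]), 'dq': array([ 0.00221619, -0.00084953, -0.00129889, -0.00011594, -0.00112286,
        0.0019594 ]), 'joint_efforts': array([ 4.12366635e-04, -4.05973113e+01, -2.92626661e+01, -1.34587840e-04,
        5.85052432e-03, -1.32680708e-05]), 'eef_pos': array([ 0.2657281 , -0.61983162,  0.25489741]), 'tcp_rot': array([-0.14218246,  0.6935263 , -0.69181632,  0.14211121]), 'contact_force': array([ 0.45202228,  0.01775544, -0.69368217]), 'wrist_torque': array([0.08412557, 0.01824491, 0.02559475]), 'opening': 0.9991093021314923}
scene {'fx': 546.0328544755229, 'fy': 546.0328544755229, 'cx': 320.3573669205549, 'cy': 233.38829768479025, 'extrinsics': array([[ 0.73920398,  0.53515274, -0.40888754,  1.01149872],
       [ 0.67347804, -0.58539711,  0.45137296, -0.42703655],
       [ 0.00219189, -0.60903346, -0.7931415 ,  0.84899651],
       [ 0.        ,  0.        ,  0.        ,  1.        ]])}
scene rocker [(0.5, [288.1, 155.1], 127)]
scene pulse [(0.54, [2
[... 593 characters left out ...]
er [(0.78, [273.3, 318.2], 256)]
top pulse [(0.61, [365.4, 305.1], 132)]
top lid [(0.93, [301.6, 225.7], 10391)]
top centrifuge [(0.79, [304.6, 254.5], 20893)]
top start [(0.49, [330.4, 312.4], 105)]
top open [(0.65, [415.3, 261.1], 69)]
{'fx': 369.2253791727699, 'fy': 369.2253791727699, 'cx': 327.4063562603634, 'cy': 239.4504994462396, 'tool_from_camera': array([[-3.06236595e-04,  9.52775817e-01,  3.03674414e-01,
        -7.87914815e-02],
       [ 6.65097701e-04, -3.03674167e-01,  9.52775712e-01,
        -1.18392418e-01],
       [ 9.99999732e-01,  4.93747944e-04, -5.40692863e-04,
        -4.33145181e-04],
       [ 0.00000000e+00,  0.00000000e+00,  0.00000000e+00,
         1.00000000e+00]])}
```

View pics/scene0.png

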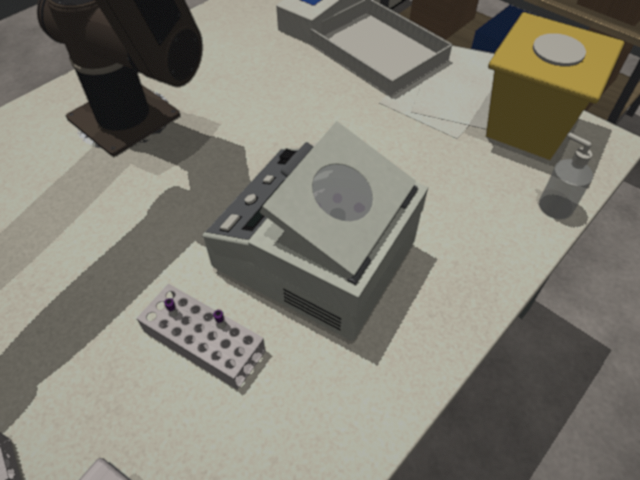

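View pics/top0.png

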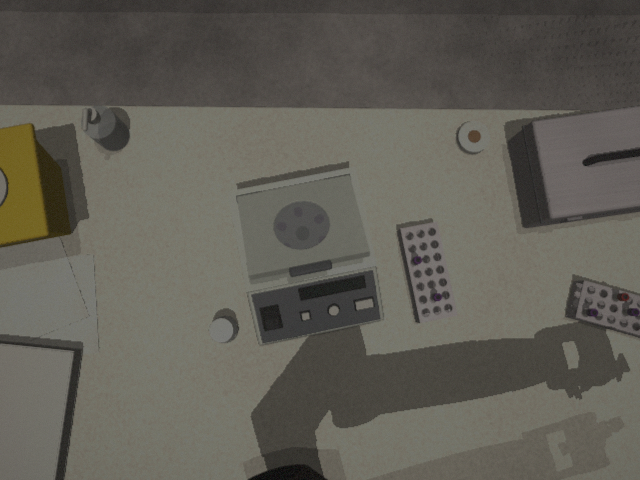

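The top view shows the keys left to right: rocker (271,317), lid-release (305,316), start (334,311), pulse (364,304). The lid is ajar with its lip at (310,268). The scene view agrees. Next I'll get the 3D positions.

```bash
cat > h.py <<'E'
import numpy as np,cv2
from plant import ctrl
def cloud(c,d):
    p=ctrl.camera_params(c);v,u=np.mgrid[:480,:640]
    P=np.stack([(u-p["cx"])/p["fx"]*d,(v-p["cy"])/p["fy"]*d,d],-1)
    E=p["extrinsics"];return P@E[:3,:3].T+E[:3,3]
def proj(c,X):
    p=ctrl.camera_params(c);E=p["extrinsics"];q=(np.asarray(X)-E[:3,3])@E[:3,:3]
    return np.stack([q[...,0]/q[...,2]*p["fx"]+p["cx"],q[...,1]/q[...,2]*p["fy"]+p["cy"]],-1)
E
python3 - <<'E'
from h import *
im=cv2.imread("pics/top0.png");cv2.imwrite("pics/topc.png",cv2.resize(im[160:350,220:400],None,fx=4,fy=3.15*1,interpolation=cv2.INTER_CUBIC)) 
im=cv2.imread("pics/scene0.png");cv2.imwrite("pics/scenec.png",cv2.resize(im[110:310,190:440],None,fx=3,fy=3,interpolation=cv2.INTER_CUBIC)) 
C={c:cloud(c,np.load(c+"0.npy")) for c in("top","scene")}
for c,uv in {"top":[(271,317),(305,316),(334,311),(364,304),(222,330),(310,268),(251,290),(259,340),(382,318),(200,300),(420,350)],"scene":[(288,157),(268,179),(250,198),(230,222),(208,236)]}.items():
    for u,v in uv: print(c,u,v,np.median(C[c][v-1:v+2,u-1:u+2].reshape(-1,3),0).round(4))
# lid plane
for c in C:
    r=ctrl.masks_of(c,"lid")[0]["region"];r=cv2.erode(r.astype(np.uint8),np.ones((7,7)))>0
    P=C[c][r]
    best=None;rng=np.random.default_rng(0)
    for _ in range(300):
        a,b,e=P[rng.choice(len(P),3)];n=np.cross(b-a,e-a)
        if np.linalg.norm(n)<1e-6: continue
        n/=np.linalg.norm(n);k=abs((P-a)@n)<.002
        if best is None or k.sum()>best.sum():best=k
    Q=P[best];m=Q.mean(0);n=np.linalg.svd(Q-m,full_matrices=False)[2][2];n*=np.sign(n[2])
    print(c,"lid n",n,m,"tilt",np.arccos(n[2]),"yaw",np.arctan2(-n[1],-n[0]),best.mean())
    # panel: points near
E
```

```text
top 271 317 [0.4908 0.0712 0.1436]
top 305 316 [0.4928 0.0068 0.1374]
top 334 311 [ 0.5025 -0.0487  0.137 ]
top 364 304 [ 0.5161 -0.1061  0.1375]
top 222 330 [0.4631 0.1743 0.0642]
top 310 268 [ 0.5772 -0.0014  0.2511]
top 251 290 [0.541  0.1082 0.1634]
top 259 340 [0.4462 0.0953 0.1172]
top 382 318 [ 0.4891 -0.1437  0.1124]
top 200 300 [0.5236 0.2316 0.0007]
top 420 350 [ 0.4194 -0.2386  0.0006]
scene 288 157 [0.4862 0.0644 0.1438]
scene 268 179 [0.4955 0.0047 0.1392]
scene 250 198 [ 0.5046 -0.0487  0.1388]
scene 230 222 [ 0.5185 -0.1068  0.1389]
scene 208 236 [ 0.4995 -0.1431  0.1181]
top lid n [0.36441698 0.07200099 0.92844823] [0.65252503 0.01638134 0.22065309] tilt 0.38058299775735044 yaw -2.946526474495464 0.686553873552983
scene lid n [0.36475297 0.07429852 0.92813523] [0.65962606 0.00319342 0.21898091] tilt 0.38142474504276935 yaw -2.9406463279094464 0.8109857430245779
```

View pics/topc.png

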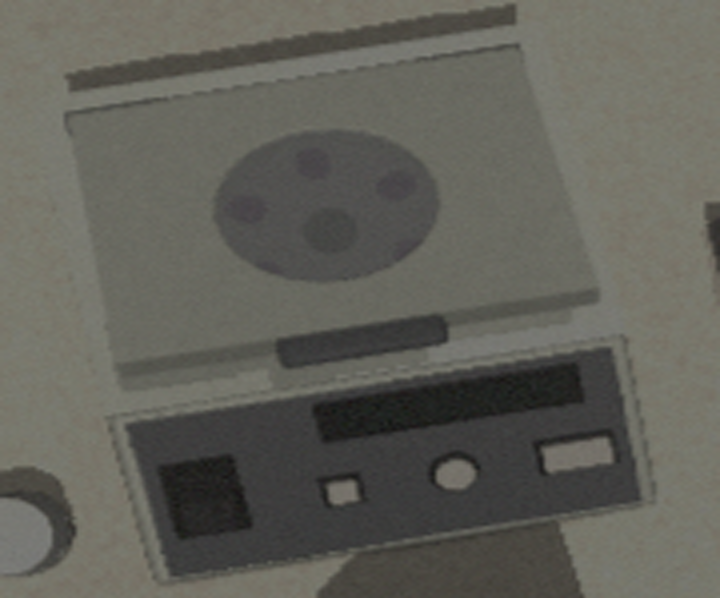

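View pics/scenec.png

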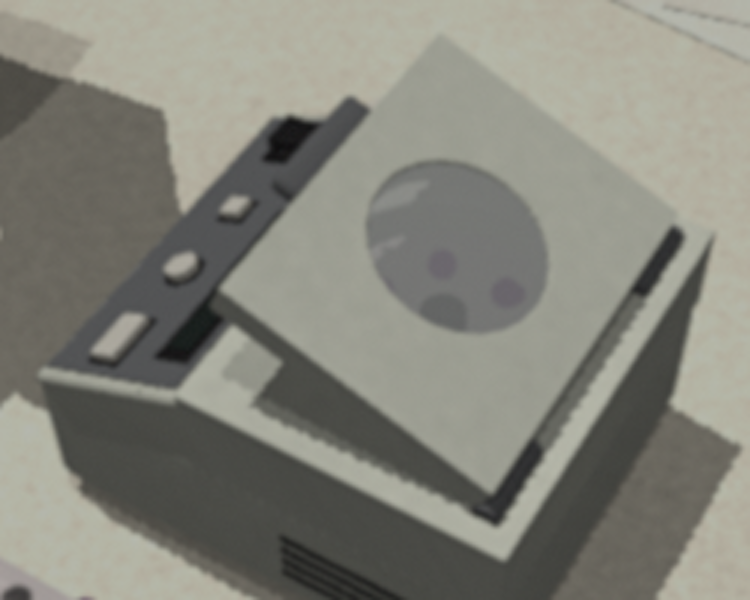

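Request:
{"method": "arm_command", "body": {"steps": [{"hand": 0,"travel": [0,-0.1,0]},{"hand": 0,"travel": [0,-0.1,0]},{"hand": 0},{"hand": 0},{"hand": 0},{"hand": 0},{"hand": 0}], "grip_force": 60}}

```text
$.steps[0]: bad value
```

Run:
```python
from h import *
from scipy.optimize import least_squares
from scipy.spatial.transform import Rotation as R
s=ctrl.get_state();print(s["time"],s["eef_pos"],s["opening"],R.from_quat(s["tcp_rot"]).as_matrix().round(3),s["contact_force"])
im,d=ctrl.read_camera("wrist");cv2.imwrite("pics/w0.png",im);np.save("w0.npy",d)
C={c:cloud(c,np.load(c+"0.npy")) for c in("top","scene")}
a=.42
def pan(p,s_,y,n): # panel -> world
    ox,oy,yw=p[:3];x=-.15+s_*np.cos(a)-n*np.sin(a);z=.112+s_*np.sin(a)+n*np.cos(a)
    c,si=np.cos(yw),np.sin(yw);return np.array([ox+c*x-si*y,oy+si*x+c*y,z])
obs={"top":{.025:(305.5,315.7),-.03:(333.7,310),-.09:(363.7,304.0)},"scene":{.025:(268.3,178.7),-.03:(250.5,198.6),-.09:(230,222.5)}}
def f(p,cs=("top","scene")):
    return np.concatenate([proj(c,pan(p,p[3],y,.0075))-uv for c in cs for y,uv in obs[c].items()])
for cs in(("top","scene"),("top",),("scene",)):
    r=least_squares(f,[.62,0,.2,.046],args=(cs,));print(cs,r.x.round(4),r.fun.round(1))
r=least_squares(f,[.62,0,.2,.046]);p=r.x
np.save("p.npy",p)
print("pulse",pan(p,p[3],-.09,.0075))
# panel residual map
for c in C:
    P=C[c].reshape(-1,3)-[p[0],p[1],0];cy,sy=np.cos(p[2]),np.sin(p[2])
    m=np.stack([cy*P[:,0]+sy*P[:,1],-sy*P[:,0]+cy*P[:,1],P[:,2]],1)
    S=(m[:,0]+.15)*np.cos(a)+(m[:,2]-.112)*np.sin(a);N=-(m[:,0]+.15)*np.sin(a)+(m[:,2]-.112)*np.cos(a)
    print(c);Y=m[:,1]
    for y0 in(.09,.06,-.09):
      print(" y",y0)
      for s0 in np.arange(0,.1,.004):
        k=(abs(S-s0)<.002)&(abs(Y-y0)<.008)&(abs(N)<.03)
        if k.any():print((round(s0*1e3),round(np.median(N[k])*1e3,1)),end=" ")
    print()
    for y0 in np.arange(.064,.118,.004):
        k=(abs(S-.036)<.006)&(abs(Y-y0)<.002)&(abs(N)<.03)
        if k.any():print((round(y0*1e3),round(np.median(N[k])*1e3,1)),end=" ")
```

```text
0.8 [ 0.26585198 -0.62043212  0.25636559] 1.0030599860421356 [[-0.919  0.     0.394]
 [-0.394 -0.    -0.919]
 [ 0.    -1.     0.   ]] [0.57171051 0.22439944 1.34789224]
('top', 'scene') [0.6092 0.0051 0.206  0.0435] [-0.3  0.1 -0.3  0.   0.3 -0.3 -0.1  0.1 -0.   0.3 -0.2 -0.3]
('top',) [0.6377 0.0095 0.2007 0.0118] [ 0.1 -0.  -0.2  0.1  0.1 -0. ]
('scene',) [0.6021 0.0013 0.2128 0.0549] [-0.  -0.1  0.1  0.2 -0.  -0.1]
pulse [ 0.51668931 -0.10622299  0.13657838]
top
 y 0.09
(0, np.float64(0.4)) (4, np.float64(1.4)) (8, np.float64(1.6)) (12, np.float64(2.7)) (16, np.float64(2.2)) (20, np.float64(1.2)) (24, np.float64(1.9)) (28, np.float64(2.8)) (32, np.float64(9.2)) (36, np.float64(14.7)) (40, np.float64(15.0)) (44, np.float64(14.9)) (48, np.float64(12.6)) (52, np.float64(11.4)) (56, np.float64(10.2)) (60, np.float64(9.7)) (64, np.float64(9.3)) (68, np.float64(8.8)) (72, np.float64(6.9)) (76, np.float64(5.5)) (80, np.float64(2.3)) (84, np.float64(2.8)) (88, np.float64(2.1)) (92, np.float64(1.6)) (96, np.float64(0.9))  y 0.06
(0, np.float64(0.3)) (4, np.float64(0.8)) (8, np.float64(1.9)
[... 2111 characters left out ...]
(3.1)) (20, np.float64(4.2)) (24, np.float64(3.6)) (32, np.float64(8.4)) (36, np.float64(10.0)) (40, np.float64(9.2)) (44, np.float64(9.9)) (48, np.float64(9.2)) (52, np.float64(4.4)) (56, np.float64(3.0)) (60, np.float64(3.3)) (64, np.float64(3.1)) (68, np.float64(3.5)) (72, np.float64(3.5)) (76, np.float64(4.4)) (80, np.float64(4.3)) (84, np.float64(5.2)) (88, np.float64(4.9)) (92, np.float64(4.7)) (96, np.float64(4.3)) 
(64, np.float64(3.5)) (68, np.float64(3.4)) (72, np.float64(4.2)) (76, np.float64(7.2)) (80, np.float64(13.8)) (84, np.float64(14.9)) (88, np.float64(16.3)) (92, np.float64(17.8)) (96, np.float64(15.8)) (100, np.float64(15.9)) (104, np.float64(17.1)) (116, np.float64(3.4))
```

View pics/w0.png

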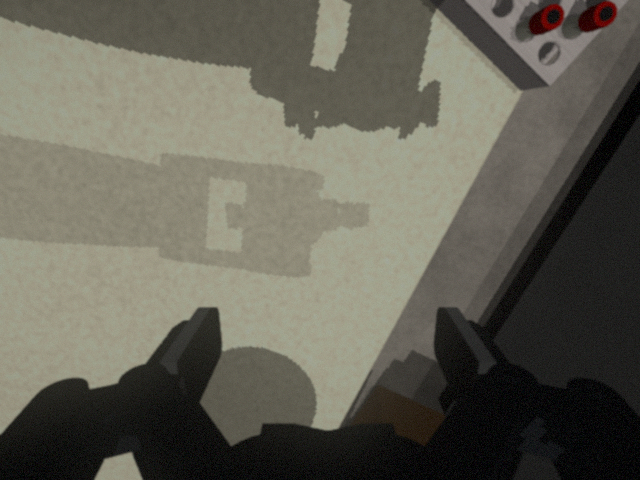

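```bash
cat >> h.py <<'E'
from scipy.spatial.transform import Rotation as R
def plan(target,yaw,n):
    s=ctrl.get_state();M=R.from_quat(s["tcp_rot"]);p=s["eef_pos"].copy()
    T=R.from_matrix(np.array([[np.cos(yaw),0,-np.sin(yaw)],[np.sin(yaw),0,np.cos(yaw)],[0,-1,0]]))
    rv=(M.inv()*T).as_rotvec();d=(np.array(target)-p)/n
    for i in range(n):
        Mi=M*R.from_rotvec(rv*i/n)
        print('{"hand":0,"travel":%s,"rotation":%s},'%((Mi.inv().apply(d)/.3).round(3).tolist(),(rv/n/np.radians(30)).round(3).tolist()))
E
python3 - <<'E'
from h import *
a=.42;p=np.load("p.npy")
def pan(s_,y,n):
    x=-.15+s_*np.cos(a)-n*np.sin(a);z=.112+s_*np.sin(a)+n*np.cos(a)
    c,si=np.cos(p[2]),np.sin(p[2]);return np.array([p[0]+c*x-si*y,p[1]+si*x+c*y,z])
print("rocker_near",pan(.039,.091,.0150))
for c in("top","scene"):print(proj(c,pan(.039,.091,.015)),proj(c,pan(.053,.091,.012)))
plan([.50,.06,.33],.2,20)
E
```

```text
rocker_near [0.47266788 0.0694877  0.14159899]
[271.84145651 326.64191177] [270.32990204 319.37388912]
[284.81069685 152.91367614] [291.17209391 154.48199088]
{"hand":0,"travel":[-0.081, -0.012, -0.089],"rotation":[-0.0, -0.28, 0.0]},
{"hand":0,"travel":[-0.093, -0.012, -0.076],"rotation":[-0.0, -0.28, 0.0]},
{"hand":0,"travel":[-0.103, -0.012, -0.062],"rotation":[-0.0, -0.28, 0.0]},
{"hand":0,"travel":[-0.111, -0.012, -0.046],"rotation":[-0.0, -0.28, 0.0]},
{"hand":0,"travel":[-0.116, -0.012, -0.029],"rotation":[-0.0, -0.28, 0.0]},
{"hand":0,"travel":[-0.119, -0.012, -0.012],"rotation":[-0.0, -0.28, 0.0]},
{"hand":0,"travel":[-0.12, -0.012, 0.006],"rotation":[-0.0, -0.28, 0.0]},
{"hand":0,"travel":[-0.118, -0.012, 0.023],"rotation":[-0.0, -0.28, 0.0]},
{"hand":0,"travel":[-0.113, -0.012, 0.04],"rotation":[-0.0, -0.28, 0.0]},
{"hand":0,"travel":[-0.106, -0.012, 0.056],"rotation":[-0.0, -0.28, 0.0]},
{"hand":0,"travel":[-0.097, -0.012, 0.071],"rotation":[-0.0, -0.28, 0.0]},
{"hand":0,"travel":[-0.085, -0.012, 0.084],"rotation":[-0.0, -0.28, 0.0]},
{"hand":0,"travel":[-0.072, -0.012, 0.096],"rotation":[-0.0, -0.28, 0.0]},
{"hand":0,"travel":[-0.057, -0.012, 0.105],"rotation":[-0.0, -0.28, 0.0]},
{"hand":0,"travel":[-0.041, -0.012, 0.113],"rotation":[-0.0, -0.28, 0.0]},
{"hand":0,"travel":[-0.024, -0.012, 0.117],"rotation":[-0.0, -0.28, 0.0]},
{"hand":0,"travel":[-0.007, -0.012, 0.12],"rotation":[-0.0, -0.28, 0.0]},
{"hand":0,"travel":[0.011, -0.012, 0.119],"rotation":[-0.0, -0.28, 0.0]},
{"hand":0,"travel":[0.028, -0.012, 0.117],"rotation":[-0.0, -0.28, 0.0]},
{"hand":0,"travel":[0.045, -0.012, 0.111],"rotation":[-0.0, -0.28, 0.0]},
```

Request:
{"method": "arm_command", "body": {"steps": [{"hand": 0,"travel": [-0.08,-0.02,-0.09],"rotation": [0,-0.28,0]},{"hand": 0,"travel": [-0.09,-0.02,-0.08],"rotation": [0,-0.28,0]},{"hand": 0,"travel": [-0.1,-0.01,-0.06],"rotation": [0,-0.28,0]},{"hand": 0,"travel": [-0.11,-0.01,-0.05],"rotation": [0,-0.28,0]},{"hand": 0,"travel": [-0.12,-0.01,-0.03],"rotation": [0,-0.28,0]},{"hand": 0,"travel": [-0.12,-0.01,-0.01],"rotation": [0,-0.28,0]},{"hand": 0,"travel": [-0.12,-0.01,0.01],"rotation": [0,-0.28,0]},{"hand": 0,"travel": [-0.12,-0.01,0.02],"rotation": [0,-0.28,0]},{"hand": 0,"travel": [-0.11,-0.01,0.04],"rotation": [0,-0.28,0]},{"hand": 0,"travel": [-0.11,-0.01,0.06],"rotation": [0,-0.28,0]},{"hand": 0,"travel": [-0.1,-0.01,0.07],"rotation": [0,-0.28,0]},{"hand": 0,"travel": [-0.08,-0.01,0.08],"rotation": [0,-0.28,0]},{"hand": 0,"travel": [-0.07,-0.01,0.1],"rotation": [0,-0.28,0]},{"hand": 0,"travel": [-0.06,-0.01,0.1],"rotation": [0,-0.28,0]},{"hand": 0,"travel": [-0.04,-0.01,0.11],"rotation": [0,-0.28,0]},{"hand": 0,"travel": [-0.02,-0.01,0.12],"rotation": [0,-0.28,0]},{"hand": 0,"travel": [-0.01,-0.01,0.12],"rotation": [0,-0.28,0]},{"hand": 0,"travel": [0.01,-0.01,0.12],"rotation": [0,-0.28,0]}], "grip_force": 60}}

```text
time: 3.1
eef_pos: [0.4554, 0.018, 0.3205]
tcp_rot: [0.709, -0.002, 0.009, -0.705]
contact_force: [0.9, 0.6, 1.0]
opening: -0.002
```

Run:
```python
from h import *
s=ctrl.get_state();print(s["time"],s["qpos"].round(2))
plan([.50,.06,.33],.2,4)
```

```text
3.1 [-0.18 -0.27  2.02 -0.    1.38 -1.74]
{"hand":0,"travel":[0.037, -0.008, 0.035],"rotation":[0.003, -0.103, 0.004]},
{"hand":0,"travel":[0.039, -0.008, 0.033],"rotation":[0.003, -0.103, 0.004]},
{"hand":0,"travel":[0.04, -0.008, 0.031],"rotation":[0.003, -0.103, 0.004]},
{"hand":0,"travel":[0.042, -0.008, 0.029],"rotation":[0.003, -0.103, 0.004]},
```

Request:
{"method": "arm_command", "body": {"steps": [{"hand": 0,"travel": [0.03,0,0.03],"rotation": [0,-0.2,0]},{"hand": 0,"travel": [0.04,0,0.03],"rotation": [0,-0.2,0]},{"hand": 0,"travel": [0,0,0],"rotation": [0,0,0]}]}}

```text
time: 3.48
eef_pos: [0.4762, 0.0402, 0.3216]
tcp_rot: [0.706, 0.076, -0.069, -0.701]
contact_force: [0.8, 0.1, -0.9]
opening: 0.001
```

```bash
cat >> h.py <<'E'
def wcloud(d,s):
    p=ctrl.camera_params("wrist");v,u=np.mgrid[:480,:640]
    P=np.stack([(u-p["cx"])/p["fx"]*d,(v-p["cy"])/p["fy"]*d,d],-1);E=p["tool_from_camera"]
    P=P@E[:3,:3].T+E[:3,3]
    return R.from_quat(s["tcp_rot"]).apply(P.reshape(-1,3)).reshape(P.shape)+s["eef_pos"]
E
python3 - <<'E'
from h import *
s=ctrl.get_state();print(s["time"],s["eef_pos"],R.from_quat(s["tcp_rot"]).as_matrix().round(3))
im,d=ctrl.read_camera("wrist");cv2.imwrite("pics/w1.png",im);np.save("w1.npy",wcloud(d,s))
P=wcloud(d,s)
for t in("rocker","pulse","start","open","lid"):
    for r in ctrl.masks_of("wrist",t)[:2]:
        u,v=np.round(r["at"]).astype(int);print(t,round(r["score"],2),(u,v),r["region"].sum(),np.median(P[r["region"]],0).round(4))
E
```

```text
3.475 [0.47615683 0.04019942 0.32162662] [[ 0.979  0.011 -0.205]
 [ 0.205 -0.006  0.979]
 [ 0.01  -1.    -0.008]]
pulse 0.91 (np.int64(156), np.int64(224)) 809 [ 0.5132 -0.1026  0.1378]
start 0.73 (np.int64(225), np.int64(224)) 485 [ 0.5017 -0.045   0.1375]
open 0.68 (np.int64(288), np.int64(224)) 285 [0.4909 0.0087 0.138 ]
open 0.57 (np.int64(32), np.int64(188)) 694 [ 0.5278 -0.2529  0.0733]
lid 0.94 (np.int64(115), np.int64(399)) 3656 [ 0.5979 -0.0761  0.2418]
```

View pics/w1.png

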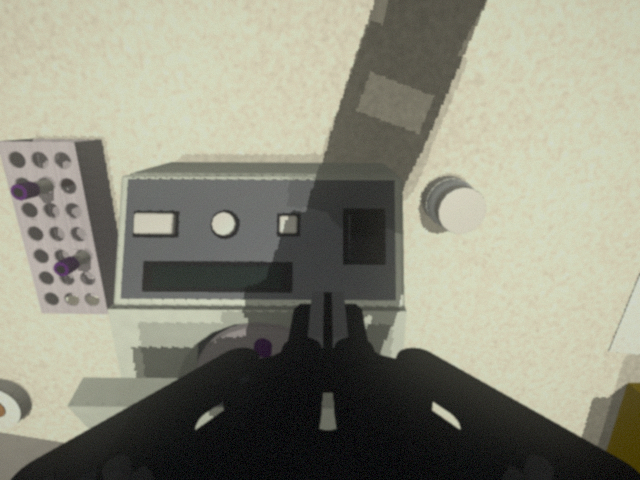

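The wrist view shows the pulse key at (156,224), start (224,223), lid-release (288,224), and the rocker at u 344-386, v 209-265 with its near end at the top of the picture. The closed fingertips are near (327,295).

Run:
```python
from h import *
P=np.load("w1.npy")
for v in range(196,276,4): print(v,np.median(P[v-1:v+2,358:371].reshape(-1,3),0).round(4))
print()
for u in range(336,396,4): print(u,np.median(P[214:224,u-1:u+2].reshape(-1,3),0).round(4))
print(P[320,310:345:4].round(3))
im=cv2.imread("pics/w1.png")[190:280,320:420];im=cv2.convertScaleAbs(im,alpha=2.5)
cv2.imwrite("pics/w1c.png",cv2.resize(im,None,fx=6,fy=6,interpolation=cv2.INTER_CUBIC))
```

```text
196 [0.4568 0.0678 0.1218]
200 [0.46   0.0686 0.1233]
204 [0.4633 0.0694 0.1248]
208 [0.4662 0.0697 0.1264]
212 [0.4672 0.0691 0.1378]
216 [0.4695 0.0692 0.1424]
220 [0.4728 0.0701 0.143 ]
224 [0.4761 0.0707 0.1434]
228 [0.4793 0.0716 0.1438]
232 [0.4825 0.0722 0.1441]
236 [0.4858 0.0731 0.1444]
240 [0.4888 0.0735 0.1457]
244 [0.492  0.0743 0.1466]
248 [0.4949 0.075  0.148 ]
252 [0.4984 0.0756 0.1487]
256 [0.5013 0.0764 0.1497]
260 [0.5053 0.0774 0.1479]
264 [0.5085 0.0781 0.1492]
268 [0.5127 0.0791 0.1473]
272 [0.5159 0.0799 0.1488]

336 [0.4798 0.0479 0.1296]
340 [0.4788 0.0512 0.1299]
344 [0.4773 0.0543 0.1337]
348 [0.4767 0.0576 0.1328]
352 [0.4733 0.0599 0.1425]
356 [0.4726 0.0632 0.1428]
360 [0.4721 0.0665 0.1425]
364 [0.4716 0.0697 0.1424]
368 [0.4709 0.073  0.1428]
372 [0.4699 0.0762 0.1427]
376 [0.4692 0.0794 0.1427]
380 [0.4702 0.0843 0.1343]
384 [0.4702 0.0875 0.1333]
388 [0.4704 0.0918 0.1297]
392 [0.4698 0.0954 0.1296]
[[0.467 0.033 0.325]
 [0.467 0.034 0.324]
 [0.466 0.036 0.325]
 [0.466 0.037 0.324]
 [0.466 0.038 0.324]
 [0.466 0.04  0.324]
 [0.465 0.041 0.324]
 [0.465 0.042 0.324]
 [0.464 0.044 0.325]]
```

View pics/w1c.png

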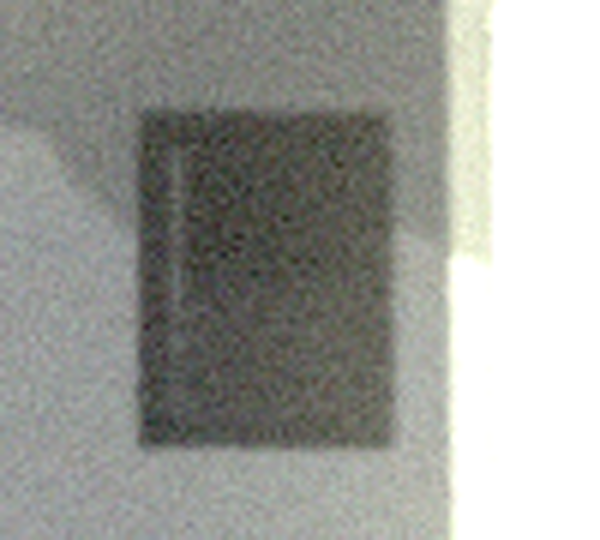

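Run:
```python
from h import *
plan([.468,.0695,.19],.206,4)
```

```text
{"hand":0,"travel":[-0.002, 0.109, 0.027],"rotation":[0.004, -0.001, 0.005]},
{"hand":0,"travel":[-0.002, 0.109, 0.027],"rotation":[0.004, -0.001, 0.005]},
{"hand":0,"travel":[-0.002, 0.11, 0.026],"rotation":[0.004, -0.001, 0.005]},
{"hand":0,"travel":[-0.001, 0.11, 0.026],"rotation":[0.004, -0.001, 0.005]},
```

Request:
{"method": "arm_command", "body": {"steps": [{"hand": 0,"travel": [-0.002,0.11,0.03],"rotation": [0.005,0,0.005]},{"hand": 0,"travel": [-0.002,0.11,0.03],"rotation": [0.005,0,0.005]},{"hand": 0,"travel": [-0.002,0.11,0.03],"rotation": [0.005,0,0.005]},{"hand": 0,"travel": [-0.002,0.11,0.025],"rotation": [0.005,0,0.005]},{"hand": 0,"travel": [0,0,0],"rotation": [0,0,0]}]}}

```text
time: 4.4
eef_pos: [0.4675, 0.0707, 0.1878]
tcp_rot: [-0.703, -0.071, 0.069, 0.704]
contact_force: [-0.2, -0.3, 0.4]
opening: 0.002
```

Run:
```python
from h import *
s=ctrl.get_state();print(s["time"],s["eef_pos"],s["contact_force"],s["qpos"].round(2))
plan([.468,.0695,.174],.206,1)
im,d=ctrl.read_camera("wrist");cv2.imwrite("pics/w2.png",im)
im,d=ctrl.read_camera("scene");cv2.imwrite("pics/s2.png",cv2.resize(im[60:300,180:440],None,fx=2.5,fy=2.5))
```

```text
4.4 [0.46750134 0.07074652 0.18775295] [-0.15722169 -0.27408037  0.40745739] [-0.07 -0.1   2.12  0.    1.12 -1.84]
{"hand":0,"travel":[0.001, 0.046, -0.004],"rotation":[-0.002, -0.016, 0.006]},
```

View pics/w2.png

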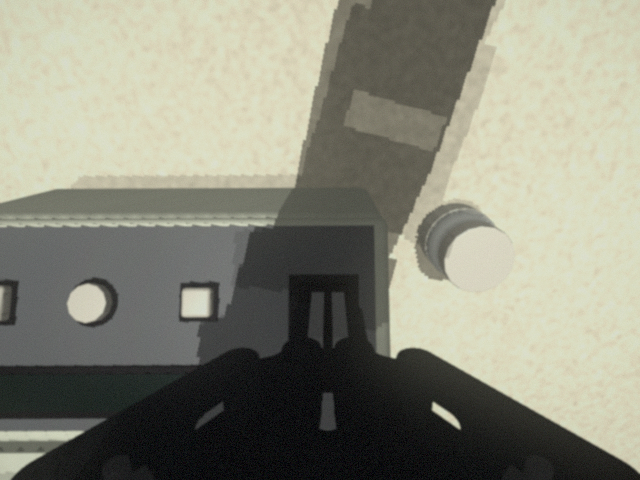

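View pics/s2.png

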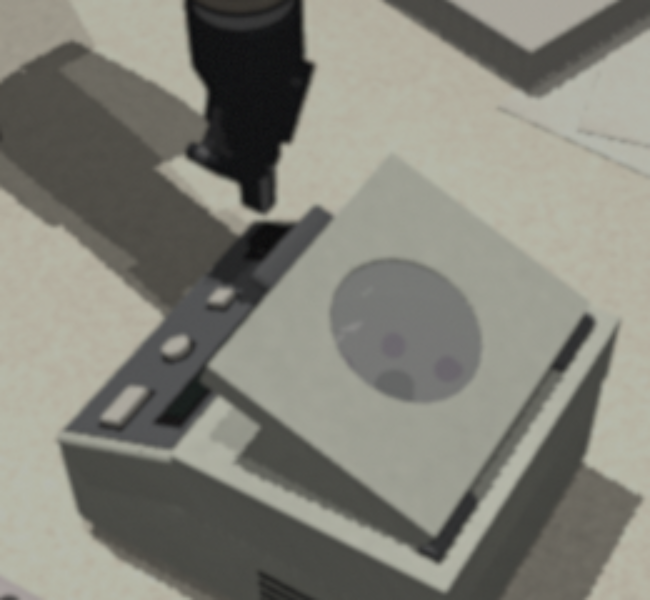

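The fingertips are centred over the near part of the rocker (u 308-345 within 290-357), so I'll press.

Request:
{"method": "arm_command", "body": {"steps": [{"hand": 0,"travel": [0.001,0.04,-0.004],"rotation": [0,0,0]},{"hand": 0,"travel": [0,0.015,0],"rotation": [0,0,0]},{"hand": 0,"travel": [0,0.01,0],"rotation": [0,0,0]}]}}

```text
time: 4.88
eef_pos: [0.4736, 0.0683, 0.175]
tcp_rot: [0.704, 0.076, -0.063, -0.703]
contact_force: [0.4, -0.8, 0.5]
opening: 0.001
```

Request:
{"method": "arm_command", "body": {"steps": [{"hand": 0,"travel": [0,0.01,0],"rotation": [0,0,0]}]}}

```text
time: 5.0
eef_pos: [0.4738, 0.0682, 0.1721]
tcp_rot: [0.704, 0.076, -0.063, -0.703]
contact_force: [-0.2, 0.5, 0.1]
opening: 0.0
```

Request:
{"method": "arm_command", "body": {"steps": [{"hand": 0,"travel": [0,0.01,0],"rotation": [0,0,0]}]}}

```text
time: 5.12
eef_pos: [0.474, 0.0682, 0.1691]
tcp_rot: [0.704, 0.076, -0.063, -0.703]
contact_force: [0.3, 0.0, 0.2]
opening: -0.003
```

Request:
{"method": "arm_command", "body": {"steps": [{"hand": 0,"travel": [-0.015,0,0.004],"rotation": [0,0,0]}]}}

```text
time: 5.25
eef_pos: [0.4692, 0.0685, 0.1687]
tcp_rot: [0.704, 0.076, -0.063, -0.703]
contact_force: [0.0, -0.1, -0.9]
opening: 0.003
```

Run:
```python
from h import *
s=ctrl.get_state();print(s["time"],s["eef_pos"],s["contact_force"],s["qpos"].round(3),R.from_quat(s["tcp_rot"]).as_matrix().round(3))
plan([.469,.0695,.160],.206,3)
```

```text
5.25 [0.46919129 0.06846652 0.16873806] [ 0.01263641 -0.10455889 -0.92848114] [-7.000e-02 -8.100e-02  2.144e+00  2.000e-03  1.060e+00 -1.838e+00] [[ 0.981  0.019 -0.195]
 [ 0.195  0.     0.981]
 [ 0.018 -1.    -0.003]]
{"hand":0,"travel":[-0.0, 0.01, 0.001],"rotation":[0.002, -0.006, 0.012]},
{"hand":0,"travel":[-0.0, 0.01, 0.001],"rotation":[0.002, -0.006, 0.012]},
{"hand":0,"travel":[-0.0, 0.01, 0.001],"rotation":[0.002, -0.006, 0.012]},
```

Request:
{"method": "arm_command", "body": {"steps": [{"hand": 0,"travel": [0,0.01,0.001],"rotation": [0,0,0.01]}]}}

```text
time: 5.38
eef_pos: [0.4691, 0.0688, 0.1666]
tcp_rot: [0.705, 0.074, -0.065, -0.703]
contact_force: [-3.6, -0.2, 8.2]
opening: 0.002
```

Request:
{"method": "arm_command", "body": {"steps": [{"hand": 0,"travel": [0,0.012,0],"rotation": [0,0,0]}]}}

```text
time: 5.5
eef_pos: [0.4697, 0.0688, 0.1641]
tcp_rot: [0.705, 0.075, -0.064, -0.703]
contact_force: [-4.2, -1.2, 15.7]
opening: -0.003
```

Request:
{"method": "arm_command", "body": {"steps": [{"hand": 0,"travel": [0,0.012,0],"rotation": [0,0,0]}]}}

```text
time: 5.62
eef_pos: [0.47, 0.0689, 0.1639]
tcp_rot: [0.705, 0.074, -0.065, -0.703]
contact_force: [-13.2, -0.4, 26.3]
opening: 0.0
```

Request:
{"method": "arm_command", "body": {"steps": [{"hand": 0,"travel": [0,0.012,0],"rotation": [0,0,0]}]}}

```text
time: 5.75
eef_pos: [0.4701, 0.0689, 0.164]
tcp_rot: [0.705, 0.074, -0.066, -0.703]
contact_force: [-12.3, -1.3, 21.2]
opening: -0.002
```

Request:
{"method": "arm_command", "body": {"steps": [{"hand": 0,"travel": [0,-0.04,0],"rotation": [0,0,0]},{"hand": 0,"travel": [0,-0.15,0],"rotation": [0,0,0]},{"hand": 0,"travel": [0,-0.15,-0.05],"rotation": [0,0,0]},{"hand": 0,"travel": [0,-0.15,-0.05],"rotation": [0,0,0]},{"hand": 0,"travel": [0,0,0],"rotation": [0,0,0]}]}}

```text
time: 6.38
eef_pos: [0.4743, 0.0394, 0.3162]
tcp_rot: [0.705, 0.074, -0.066, -0.702]
contact_force: [0.8, 0.6, 0.0]
opening: 0.002
```

Run:
```python
from h import *
s=ctrl.get_state();print(s["time"],s["eef_pos"],s["contact_force"])
im,d=ctrl.read_camera("wrist");cv2.imwrite("pics/w3.png",im);P=wcloud(d,s);np.save("w3.npy",P)
for x in np.arange(.456,.52,.004):
    # line through rocker centre along machine x
    c=np.array([.471,.0697])+ (x-.471)*np.array([1,.209])
    k=(np.hypot(P[...,0]-c[0],P[...,1]-c[1])<.003)&(P[...,2]<.2)
    if k.any():print(round(x,3),np.median(P[k][:,2]).round(4),end="; ")
for t in("pulse","lid"):
    r=ctrl.masks_of("wrist",t)
    if r:print(t,r[0]["score"],r[0]["at"],np.median(P[r[0]["region"]],0))
im,d=ctrl.read_camera("top");cv2.imwrite("pics/t3.png",cv2.resize(im[160:360,200:420],None,fx=3,fy=3))
```

```text
6.375 [0.47431669 0.03935626 0.31616516] [0.815197   0.62991137 0.04144878]
0.456 0.1212; 0.46 0.1231; 0.464 0.1252; 0.468 0.1313; 0.472 0.1363; 0.476 0.139; 0.48 0.1415; 0.484 0.144; 0.488 0.1473; 0.492 0.1506; 0.496 0.154; 0.5 0.1557; 0.504 0.1497; 0.508 0.1488; 0.512 0.147; 0.516 0.1487; pulse 0.83 [153.3, 230.6] [ 0.51373843 -0.10276236  0.13775514]
lid 0.86 [104.2, 407.6] [ 0.59772666 -0.08088978  0.242063  ]
```

View pics/w3.png

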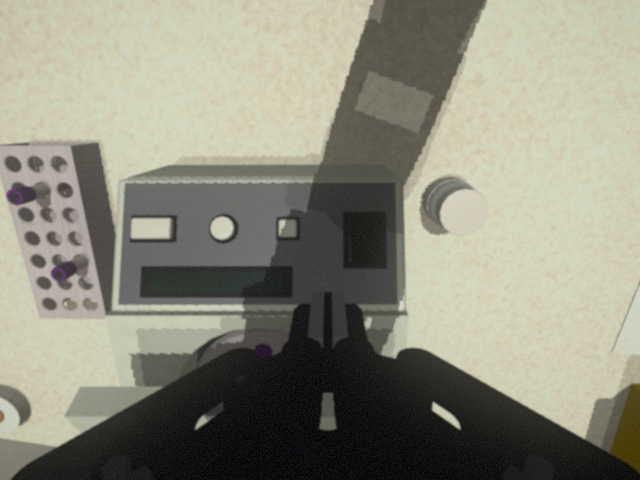

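Rocker confirmed on: its far end now stands proud at z 0.156 and its near end has sunk to 0.136. Next is the lid.

Run:
```python
from h import *
plan([.597,.002,.315],.206,4)
```

```text
{"hand":0,"travel":[0.096, -0.005, -0.052],"rotation":[0.0, -0.003, -0.0]},
{"hand":0,"travel":[0.096, -0.005, -0.052],"rotation":[0.0, -0.003, -0.0]},
{"hand":0,"travel":[0.096, -0.005, -0.053],"rotation":[0.0, -0.003, -0.0]},
{"hand":0,"travel":[0.096, -0.005, -0.053],"rotation":[0.0, -0.003, -0.0]},
```

Request:
{"method": "arm_command", "body": {"steps": [{"hand": 0,"travel": [0.096,-0.005,-0.052],"rotation": [0,0,0]},{"hand": 0,"travel": [0.096,-0.005,-0.052],"rotation": [0,0,0]},{"hand": 0,"travel": [0.096,-0.005,-0.052],"rotation": [0,0,0]},{"hand": 0,"travel": [0.096,-0.005,-0.052],"rotation": [0,0,0]},{"hand": 0,"travel": [0,0,0],"rotation": [0,0,0]}]}}

```text
time: 7.2
eef_pos: [0.5963, 0.004, 0.303]
tcp_rot: [-0.702, -0.065, 0.078, 0.705]
contact_force: [-0.8, 0.8, -0.2]
opening: -0.001
```

Run:
```python
from h import *
s=ctrl.get_state();print(s["time"],s["eef_pos"],s["contact_force"])
plan([.597,.002,.28],.206,2)
im,d=ctrl.read_camera("wrist");cv2.imwrite("pics/w4.png",im)
P=wcloud(d,s)
for v in range(160,300,8):print(v,P[v,260].round(4))
```

```text
7.2 [0.59628962 0.00401592 0.30303914] [-0.81807394  0.77201608 -0.21706724]
{"hand":0,"travel":[0.001, 0.038, -0.004],"rotation":[-0.006, -0.002, -0.017]},
{"hand":0,"travel":[0.001, 0.038, -0.004],"rotation":[-0.006, -0.002, -0.017]},
160 [ 0.5531 -0.052   0.1552]
168 [ 0.5584 -0.0509  0.1567]
176 [ 0.5639 -0.05    0.1575]
184 [ 0.5693 -0.0489  0.1589]
192 [ 0.5737 -0.0471  0.1654]
200 [ 0.5793 -0.0463  0.1653]
208 [ 0.5848 -0.0454  0.1659]
216 [ 0.5905 -0.0444  0.1663]
224 [ 0.5965 -0.0436  0.1657]
232 [ 0.5759 -0.0323  0.2512]
240 [ 0.5793 -0.0315  0.2528]
248 [ 0.5841 -0.0311  0.2507]
256 [ 0.588  -0.0304  0.2512]
264 [ 0.5937 -0.0302  0.2473]
272 [ 0.5991 -0.0298  0.2447]
280 [ 0.6037 -0.0292  0.2444]
288 [ 0.6094 -0.0288  0.2418]
296 [ 0.6162 -0.0284  0.2375]
```

View pics/w4.png

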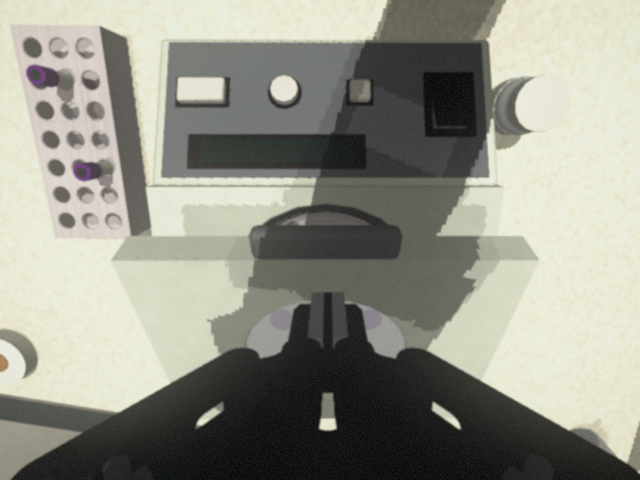

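The lid's lip is at (326,241), the front edge at v≈259, and the fingers sit just behind it, clear of the window. Pressing down.

Request:
{"method": "arm_command", "body": {"steps": [{"hand": 0,"travel": [0,0.04,-0.004],"rotation": [0,0,-0.015]},{"hand": 0,"travel": [-0.005,0.03,0],"rotation": [0,0,-0.01]},{"hand": 0,"travel": [0,0.025,0],"rotation": [0,0,0]}]}}

```text
time: 7.62
eef_pos: [0.5909, 0.0042, 0.2714]
tcp_rot: [-0.701, -0.069, 0.076, 0.706]
contact_force: [-4.4, -2.3, 9.8]
opening: -0.003
```

Request:
{"method": "arm_command", "body": {"steps": [{"hand": 0,"travel": [-0.005,0.025,0],"rotation": [0,0,0]},{"hand": 0,"travel": [-0.005,0.025,0],"rotation": [0,0,0]}]}}

```text
time: 7.88
eef_pos: [0.5879, 0.0035, 0.2606]
tcp_rot: [-0.702, -0.071, 0.075, 0.705]
contact_force: [-1.8, -0.1, 8.3]
opening: 0.0
```

Request:
{"method": "arm_command", "body": {"steps": [{"hand": 0,"travel": [-0.005,0.025,0],"rotation": [0,0,0]},{"hand": 0,"travel": [-0.005,0.025,0],"rotation": [0,0,0]}]}}

```text
time: 8.12
eef_pos: [0.5851, 0.0029, 0.2507]
tcp_rot: [-0.703, -0.072, 0.073, 0.704]
contact_force: [-3.4, -0.2, 7.0]
opening: 0.003
```

Request:
{"method": "arm_command", "body": {"steps": [{"hand": 0,"travel": [-0.004,0.025,0],"rotation": [0,0,0]},{"hand": 0,"travel": [-0.004,0.025,0],"rotation": [0,0,0]},{"hand": 0,"travel": [-0.004,0.025,0],"rotation": [0,0,0]},{"hand": 0,"travel": [-0.004,0.025,0],"rotation": [0,0,0]}]}}

```text
time: 8.62
eef_pos: [0.5796, 0.0017, 0.2297]
tcp_rot: [0.704, 0.074, -0.073, -0.703]
contact_force: [-2.9, 0.8, 6.8]
opening: -0.0
```

Request:
{"method": "arm_command", "body": {"steps": [{"hand": 0,"travel": [-0.002,0.025,0],"rotation": [0,0,0]},{"hand": 0,"travel": [0,0.02,0],"rotation": [0,0,0]}]}}

```text
time: 8.88
eef_pos: [0.5777, 0.0014, 0.2195]
tcp_rot: [0.704, 0.074, -0.074, -0.702]
contact_force: [-4.3, -0.4, 7.0]
opening: -0.001
```

Request:
{"method": "arm_command", "body": {"steps": [{"hand": 0,"travel": [0,0.02,0],"rotation": [0,0,0]}]}}

```text
time: 9.0
eef_pos: [0.577, 0.0013, 0.2151]
tcp_rot: [0.704, 0.073, -0.074, -0.702]
contact_force: [-4.4, -0.3, 5.9]
opening: -0.001
```

Request:
{"method": "arm_command", "body": {"steps": [{"hand": 0,"travel": [0,0.02,0],"rotation": [0,0,0]}]}}

```text
time: 9.12
eef_pos: [0.5768, 0.0012, 0.2129]
tcp_rot: [0.705, 0.073, -0.075, -0.702]
contact_force: [-10.5, 0.6, 25.0]
opening: 0.0
```

Request:
{"method": "arm_command", "body": {"steps": [{"hand": 0,"travel": [0,0.02,0],"rotation": [0,0,0]},{"hand": 0,"travel": [0,0.02,0],"rotation": [0,0,0]}]}}

```text
time: 9.38
eef_pos: [0.5768, 0.0013, 0.2129]
tcp_rot: [0.705, 0.074, -0.075, -0.701]
contact_force: [-10.6, 1.6, 20.8]
opening: 0.002
```

Request:
{"method": "arm_command", "body": {"steps": [{"hand": 0,"travel": [0,-0.03,0],"rotation": [0,0,0]},{"hand": 0,"travel": [-0.05,-0.1,-0.08],"rotation": [0,0,0]},{"hand": 0,"travel": [-0.1,-0.1,-0.1],"rotation": [0,0,0]},{"hand": 0,"travel": [-0.05,0,-0.1],"rotation": [0,0,0]},{"hand": 0,"travel": [0,0,0],"rotation": [0,0,0]}]}}

```text
time: 10.0
eef_pos: [0.5341, -0.0943, 0.2861]
tcp_rot: [0.706, 0.076, -0.074, -0.7]
contact_force: [1.2, 0.4, -1.1]
opening: -0.001
```

Run:
```python
from h import *
s=ctrl.get_state();print(s["time"],s["eef_pos"],s["contact_force"])
im,d=ctrl.read_camera("wrist");cv2.imwrite("pics/w5.png",im);P=wcloud(d,s)
for t in("pulse","lid","rocker","start"):
    r=ctrl.masks_of("wrist",t)
    if r:print(t,r[0]["score"],r[0]["at"],np.median(P[r[0]["region"]],0).round(4))
for c in ("scene","top"):
    im,d=ctrl.read_camera(c);cv2.imwrite(f"pics/{c}5.png",cv2.resize(im[110:310,190:440],None,fx=3,fy=3));C=cloud(c,d)
    r=ctrl.masks_of(c,"lid")
    if r:
        k=cv2.erode(r[0]["region"].astype(np.uint8),np.ones((9,9)))>0;Q=C[k];Q=Q[(Q[:,2]>.17)&(Q[:,2]<.21)]
        A=np.c_[Q[:,:2],np.ones(len(Q))];w=np.linalg.lstsq(A,Q[:,2],rcond=None)[0]
        e=abs(A@w-Q[:,2])<.002;w=np.linalg.lstsq(A[e],Q[e,2],rcond=None)[0];print(c,r[0]["score"],"slopes",w[:2].round(4),Q[:,2].mean())
```

```text
10.0 [ 0.53405903 -0.09434006  0.28613013] [ 1.20249342  0.3777675  -1.0775334 ]
pulse 0.7 [322.1, 202.7] [ 0.5138 -0.105   0.1382]
lid 0.66 [509.5, 344.5] [0.5764 0.043  0.1888]
rocker 0.72 [465.4, 253.8] [0.5322 0.0044 0.1497]
start 0.6 [402.1, 200.1] [ 0.5018 -0.0464  0.1382]
scene 0.71 slopes [ 0.0029 -0.0001] 0.18844355611608632
top 0.6 slopes [0.0012 0.0002] 0.18778885853615512
```

View pics/w5.png

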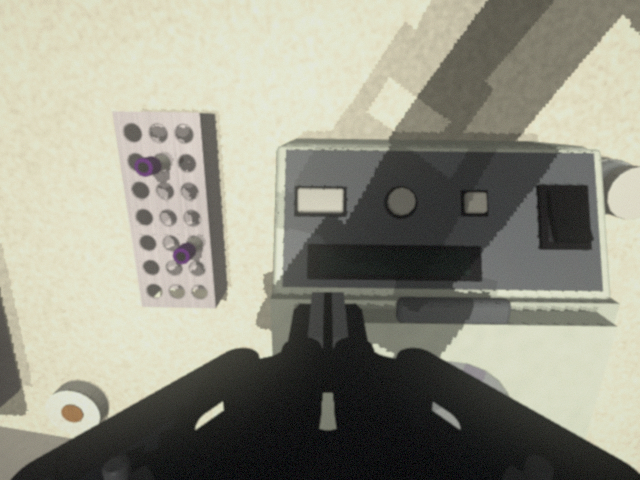

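View pics/scene5.png

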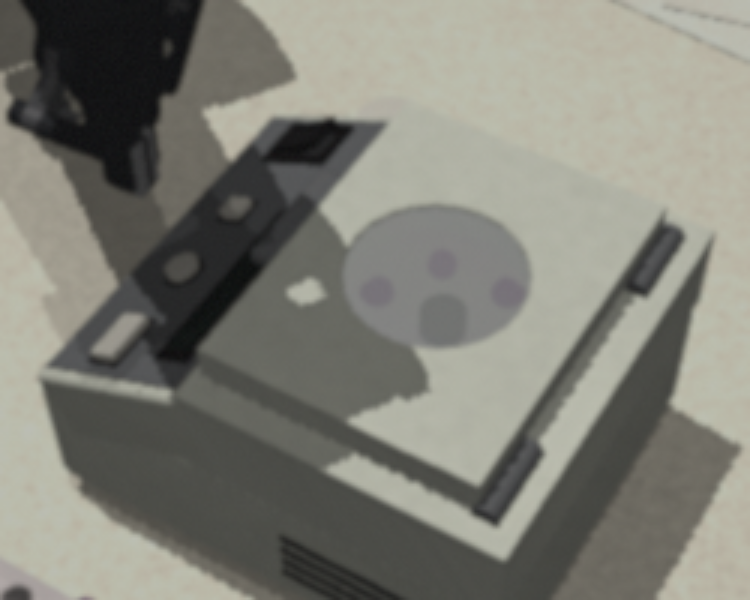

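The lid is level at z 0.188 with near-zero slope, so it is shut. The pulse key is at (320,201) in the wrist picture, world position about (0.514,-0.105,0.138).

Run:
```python
from h import *
plan([.5085,-.106,.182],.206,4)
```

```text
{"hand":0,"travel":[-0.024, 0.086, -0.006],"rotation":[0.003, 0.005, 0.0]},
{"hand":0,"travel":[-0.024, 0.086, -0.006],"rotation":[0.003, 0.005, 0.0]},
{"hand":0,"travel":[-0.024, 0.086, -0.006],"rotation":[0.003, 0.005, 0.0]},
{"hand":0,"travel":[-0.024, 0.086, -0.006],"rotation":[0.003, 0.005, 0.0]},
```

Request:
{"method": "arm_command", "body": {"steps": [{"hand": 0,"travel": [-0.03,0.08,-0.006],"rotation": [0.003,0.005,0]},{"hand": 0,"travel": [-0.03,0.085,-0.006],"rotation": [0.003,0.005,0]},{"hand": 0,"travel": [-0.025,0.085,-0.006],"rotation": [0.003,0.005,0]},{"hand": 0,"travel": [-0.01,0.07,-0.006],"rotation": [0,0,0]},{"hand": 0,"travel": [0,0,0],"rotation": [0,0,0]}]}}

```text
time: 11.08
eef_pos: [0.509, -0.1045, 0.1873]
tcp_rot: [0.704, 0.076, -0.074, -0.702]
contact_force: [-0.4, -0.6, -0.2]
opening: 0.002
```

Run:
```python
from h import *
s=ctrl.get_state();print(s["time"],s["eef_pos"],s["contact_force"])
im,d=ctrl.read_camera("wrist");cv2.imwrite("pics/w6.png",im)
plan([.5085,-.106,.168],.206,2)
```

```text
11.075 [ 0.50897201 -0.10445864  0.18728524] [-0.3550836  -0.61234012 -0.24998507]
{"hand":0,"travel":[-0.003, 0.034, -0.002],"rotation":[0.004, 0.006, 0.004]},
{"hand":0,"travel":[-0.003, 0.034, -0.002],"rotation":[0.004, 0.006, 0.004]},
```

View pics/w6.png

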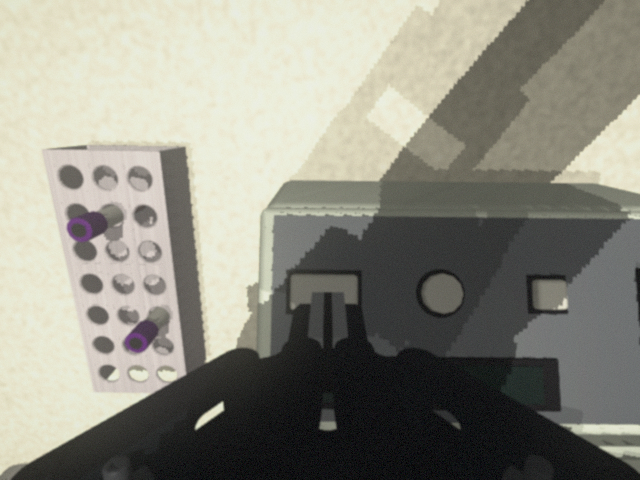

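The tip is over the pulse key (tip u 308-345, key u 290-360), well clear of start. Pressing.

Request:
{"method": "arm_command", "body": {"steps": [{"hand": 0,"travel": [-0.003,0.034,-0.002],"rotation": [0.004,0,0.004]},{"hand": 0,"travel": [-0.003,0.025,-0.002],"rotation": [0,0,0]}]}}

```text
time: 11.38
eef_pos: [0.5102, -0.1067, 0.1728]
tcp_rot: [0.705, 0.078, -0.073, -0.702]
contact_force: [0.3, -0.7, 1.2]
opening: 0.001
```

Request:
{"method": "arm_command", "body": {"steps": [{"hand": 0,"travel": [0,0.015,0],"rotation": [0,0,0]}]}}

```text
time: 11.5
eef_pos: [0.5104, -0.1067, 0.1681]
tcp_rot: [0.705, 0.078, -0.073, -0.702]
contact_force: [-0.2, -0.4, -0.6]
opening: 0.002
```

Request:
{"method": "arm_command", "body": {"steps": [{"hand": 0,"travel": [0,0.015,0],"rotation": [0,0,0]}]}}

```text
time: 11.62
eef_pos: [0.5107, -0.1068, 0.1637]
tcp_rot: [0.705, 0.078, -0.072, -0.701]
contact_force: [-0.4, 0.9, 2.6]
opening: -0.004
```

Request:
{"method": "arm_command", "body": {"steps": [{"hand": 0,"travel": [0,0.015,0],"rotation": [0,0,0]}]}}

```text
time: 11.75
eef_pos: [0.5116, -0.1069, 0.1602]
tcp_rot: [0.705, 0.079, -0.072, -0.701]
contact_force: [-3.3, 3.7, 17.5]
opening: -0.003
```

The key is bottomed, with about 17 N. I'll hold it.

Request:
{"method": "arm_command", "body": {"steps": [{"hand": 0,"travel": [0,0.012,0],"rotation": [0,0,0]},{"hand": 0,"travel": [0,0.012,0],"rotation": [0,0,0]},{"hand": 0,"travel": [0,0.012,0],"rotation": [0,0,0]},{"hand": 0,"travel": [0,0.012,0],"rotation": [0,0,0]}]}}

```text
time: 12.25
eef_pos: [0.5121, -0.107, 0.1602]
tcp_rot: [0.704, 0.077, -0.076, -0.702]
contact_force: [-8.8, 2.2, 16.7]
opening: -0.001
```

Run:
```python
from h import *
s=ctrl.get_state();print(s["time"],s["eef_pos"],s["contact_force"])
im,d=ctrl.read_camera("wrist");cv2.imwrite("pics/w7.png",im)
im,d=ctrl.read_camera("scene");cv2.imwrite("pics/s7.png",cv2.resize(im[110:310,190:440],None,fx=3,fy=3))
print(ctrl.get_state()["eef_pos"],ctrl.get_state()["contact_force"])
```

```text
12.25 [ 0.51205618 -0.10696585  0.16023449] [-8.76872278  2.22739584 16.7003963 ]
[ 0.51207346 -0.10694226  0.16023989] [-9.9975556   2.66036795 17.52256065]
```

View pics/w7.png

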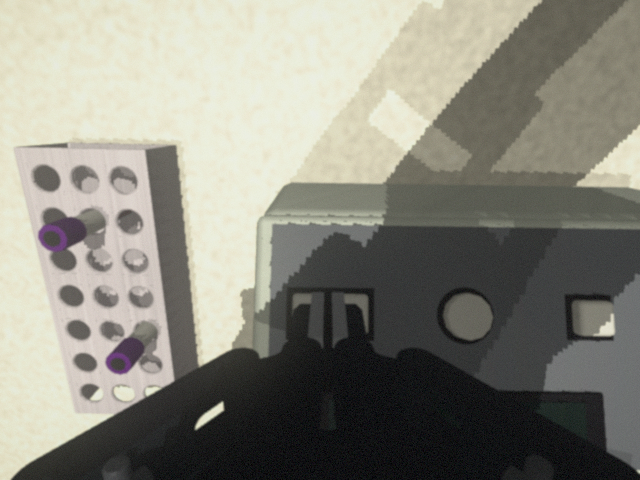

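View pics/s7.png

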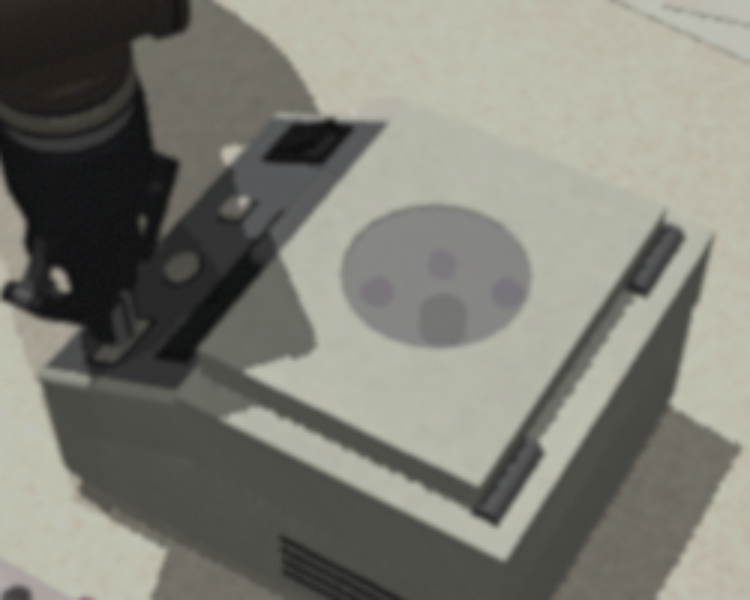

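Request:
{"method": "arm_command", "body": {"steps": [{"hand": 0,"travel": [-0.001,0.011,0],"rotation": [0,0,0]},{"hand": 0,"travel": [-0.001,0.011,0],"rotation": [0,0,0]},{"hand": 0,"travel": [-0.001,0.011,0],"rotation": [0,0,0]},{"hand": 0,"travel": [-0.001,0.011,0],"rotation": [0,0,0]},{"hand": 0,"travel": [-0.001,0.011,0],"rotation": [0,0,0]},{"hand": 0,"travel": [-0.001,0.011,0],"rotation": [0,0,0]},{"hand": 0,"travel": [-0.001,0.011,0],"rotation": [0,0,0]},{"hand": 0,"travel": [-0.001,0.011,0],"rotation": [0,0,0]},{"hand": 0,"travel": [-0.001,0.011,0],"rotation": [0,0,0]},{"hand": 0,"travel": [-0.001,0.011,0],"rotation": [0,0,0]},{"hand": 0,"travel": [-0.001,0.011,0],"rotation": [0,0,0]},{"hand": 0,"travel": [-0.001,0.011,0],"rotation": [0,0,0]},{"hand": 0,"travel": [-0.001,0.011,0],"rotation": [0,0,0]},{"hand": 0,"travel": [-0.001,0.011,0],"rotation": [0,0,0]},{"hand": 0,"travel": [-0.001,0.011,0],"rotation": [0,0,0]},{"hand": 0,"travel": [-0.001,0.011,0],"rotation": [0,0,0]}]}}

```text
time: 14.35
eef_pos: [0.5123, -0.1071, 0.1604]
tcp_rot: [-0.702, -0.076, 0.082, 0.703]
contact_force: [-6.1, 2.0, 15.2]
opening: 0.003
```

Request:
{"method": "arm_command", "body": {"steps": [{"hand": 0,"travel": [-0.001,0.011,0],"rotation": [0,0,0]},{"hand": 0,"travel": [-0.001,0.011,0],"rotation": [0,0,0]},{"hand": 0,"travel": [-0.001,0.011,0],"rotation": [0,0,0]},{"hand": 0,"travel": [-0.001,0.011,0],"rotation": [0,0,0]},{"hand": 0,"travel": [-0.001,0.011,0],"rotation": [0,0,0]},{"hand": 0,"travel": [-0.001,0.011,0],"rotation": [0,0,0]},{"hand": 0,"travel": [-0.001,0.011,0],"rotation": [0,0,0]},{"hand": 0,"travel": [-0.001,0.011,0],"rotation": [0,0,0]},{"hand": 0,"travel": [-0.001,0.011,0],"rotation": [0,0,0]},{"hand": 0,"travel": [-0.001,0.011,0],"rotation": [0,0,0]},{"hand": 0,"travel": [-0.001,0.011,0],"rotation": [0,0,0]},{"hand": 0,"travel": [-0.001,0.011,0],"rotation": [0,0,0]},{"hand": 0,"travel": [-0.001,0.011,0],"rotation": [0,0,0]},{"hand": 0,"travel": [-0.001,0.011,0],"rotation": [0,0,0]},{"hand": 0,"travel": [-0.001,0.011,0],"rotation": [0,0,0]},{"hand": 0,"travel": [-0.001,0.011,0],"rotation": [0,0,0]}]}}

```text
time: 16.35
eef_pos: [0.5125, -0.1072, 0.1604]
tcp_rot: [-0.701, -0.076, 0.088, 0.704]
contact_force: [-6.9, 2.2, 14.6]
opening: -0.001
```

Run:
```python
from h import *
s=ctrl.get_state();print(s["time"],s["eef_pos"],s["contact_force"])
im,d=ctrl.read_camera("scene");cv2.imwrite("pics/s8.png",cv2.resize(im[110:310,190:440],None,fx=3,fy=3))
im,d=ctrl.read_camera("top");cv2.imwrite("pics/t8.png",im)
im,d=ctrl.read_camera("wrist");cv2.imwrite("pics/w8.png",im)
s=ctrl.get_state();print(s["time"],s["eef_pos"],s["contact_force"])
```

```text
16.35 [ 0.51249999 -0.10724888  0.16044802] [-6.87826702  2.23466705 14.57304577]
16.5 [ 0.51251391 -0.1072445   0.16045178] [-6.8440597   2.54418356 14.82645803]
```

View pics/s8.png

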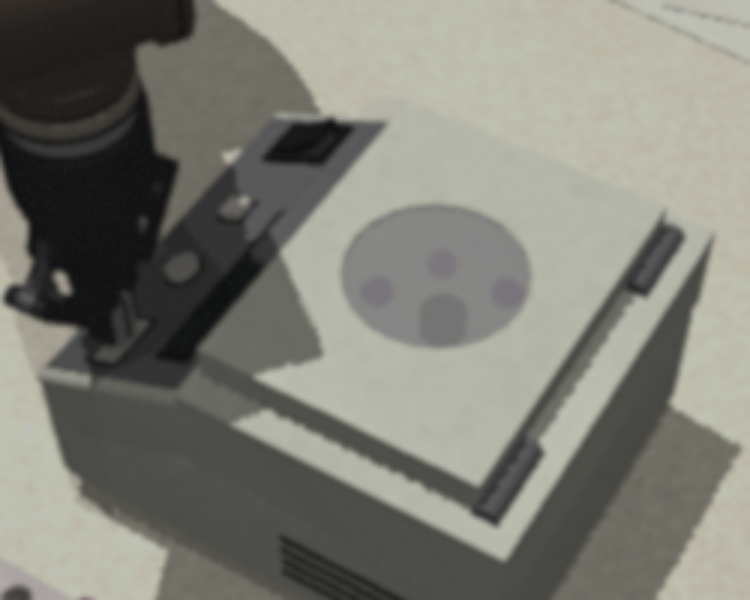

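View pics/w8.png

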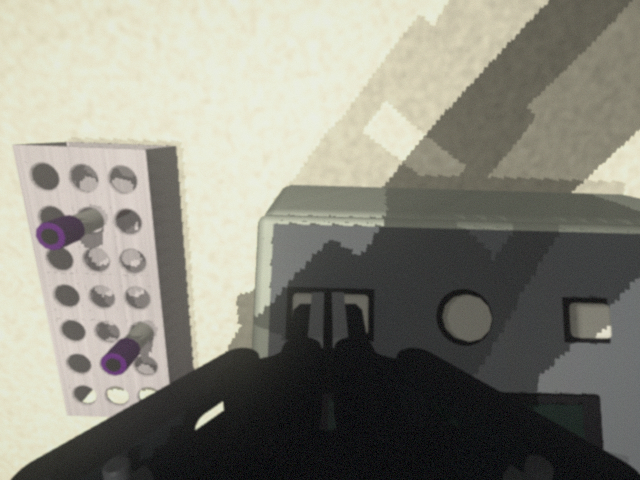

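View pics/t8.png

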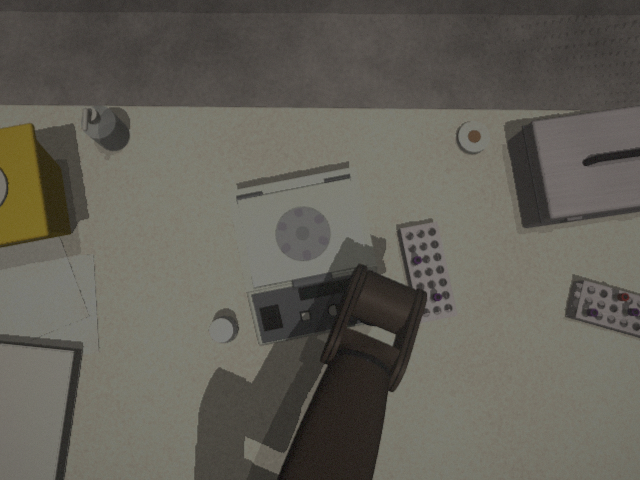

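The key has been held in for about 5 s at a steady 15 N. The lid is shut, the rocker is on, and the rack and jar are where they were. Handing in while holding.

Run:
```python
from plant import ctrl
print(ctrl.sign_off());s=ctrl.get_state();print(s["time"],s["eef_pos"],s["contact_force"])
```

```text
the job is handed in; nothing more can be done
None
the job is handed in; nothing more can be done
```

I switched the rocker on, pushed the lid shut, then pressed the pulse key with the closed fingers. I handed the job in at about 16.5 s, still holding the key.

**Last checks**
- **Rocker:** on. Its near end sank to z 0.136 and its far end rose to 0.156.
- **Lid:** shut. Its top is level at z 0.188 with slopes of 0.003 or less.
- **Pulse key:** it went in about 4 mm to a hard stop, then stayed down for about 5 s under a steady 15 N or so of downward push.
- **Other keys and bystanders:** I touched no other key, and the pictures show the rack, tubes and jar where they stood.

**Forces:** the highest force I saw was about 29 N, while pressing the rocker.

**Not confirmed:** the spin itself. The pictures show no clear sign of it, such as a readable display, so I can't say whether the program ran to its end. The tool also drifted about 2 mm and tilted slightly during the hold, but it stayed on the key.

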